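# Stack two gearbox plates on their standoffs

## Task

Assemble the gearbox: lower the drilled plate with the square bearing block over all four standoff posts of the frame until it sits flat on their lower shoulders and let go, then lower the drilled plate with the long rib over the same posts until it sits flat on the upper shoulders, blocks and ribs pointing up. Set the plates down gently, without dropping them or slamming them on the frame, and leave the other things on the bench where they are.

Things in the scene. Friction and masses are not known exactly. Their poses are not given: they have to be found in the camera images.
- frame: Gearbox frame, fixed: grey base 180 x 124 x 10 mm (x, y, z), four steel posts at x = +-65, y = +-38 mm, each stepped: 38 mm thick up to the lower shoulder at z 35 mm, 24 mm thick up to the upper shoulder at z 90 mm (rim bevelled 2 mm), 10 mm thick with a conical tip, top at 108 mm. Origin: centre of the underside on the bench, z up. Same after a half turn. Nothing between the posts above 24 mm.
- bearing_plate: Loose aluminium plate 174 x 120 x 8 mm (x, y, z), 0.4 to 0.65 kg, flat on the bench; four 29 mm holes at x = +-65, y = +-38 mm. Mid-plate a square bearing block to grip, 40 x 40 mm, from z 8 to 48 mm. Origin: centre of the plate's underside, z up through the block. Same after a half turn. Goes on the lower shoulders: underside 35 mm above the frame's; 2.5 mm play round the 24 mm posts.
- cover_plate: Loose aluminium plate 174 x 120 x 8 mm (x, y, z), 0.4 to 0.65 kg, flat on the bench; four 14 mm holes at x = +-65, y = +-38 mm. Mid-plate a straight rib to grip, 80 mm along x, 14 mm thick, from z 8 to 42 mm. Origin: centre of the plate's underside, z up through the rib. Same after a half turn. Goes on the upper shoulders: underside 90 mm above the frame's; 2 mm play round the 10 mm post ends.
- wrench: Loose steel wrench, 160 mm long, lying along its x; bystander.
- screwdriver: Loose screwdriver with a black handle, 180 mm long, lying along its x; bystander.
- gear: Loose steel gear wheel, 80 mm diameter, 22 mm high, lying flat; origin under its centre; bystander.
- motor: Loose black motor can standing upright, 64 mm diameter, 95 mm high, with a shaft reaching 133 mm; origin under its centre; bystander.
- tape_roll: Loose roll of paper tape, 90 mm diameter, 24 mm high, lying flat; origin under its centre; bystander.
- glasses: Loose pair of clear safety glasses, 132 mm wide, about 130 mm deep, 44 mm high, origin on the bench under the middle of the lenses, arms towards its +x; bystander.

How it is judged:
By the outcome, as a careful person would: the job done as asked, in the order asked, and still so for the second after the job is handed in, with the robot touching nothing.
It also fails if it takes over 64 s, if anything falls off the work surface, if the arm or the gripper's body presses on something with over 40 N, if the wrist force passes 120 N, or if a joint passes its speed limit or range.

## Robot

A 6-joint arm with a two-finger parallel gripper is mounted at the origin on the work surface. World frame = base frame: x ahead of the robot, y to its left, z up, the work surface at z = 0. Lengths are in m, angles in rad, forces in N, time in s.
With the tool pointing down it reaches from about 0.375 to 0.975 m from the base axis. Payload 3.8 kg.
Tool frame: the origin (TCP) lies on the centre line of the jaws, within the pads' length; the fingertips stand 14 mm ahead of it and the grasp point (between the pads) lies 5 mm behind it; z points along the fingers, y is the line along which they close (so a half turn about z gives the same grasp; the last joint's range is limited). The gripper opens to 85 mm and grips with 20 to 120 N. Pads are 22 mm wide; open, the fingers measure 114 mm over their backs; the gripper's body (76 mm by 85 mm) begins 54 mm behind the grasp point. The pads swing forward as they close: fully open they stand 13 mm farther back than shut.
Start: joints at [-1.204, 0.264, 1.604, -0, 1.274, -0.037], TCP at [0.265, -0.621, 0.218] pointing down, gripper open.
Joint ranges: [-2.63, 2.63], [-0.94, 2.18], [0.31, 2.57], [-1.31, 4.45], [0, 2.66], [-2.55, 2.55]. Speed limits (rad/s): [2.57, 2.57, 3.14, 3.14, 3.14, 3.14].

## Interface

Orientations are given as a rotation vector (axis times angle).
In Python, from workcell import bot, eyes, spot_in gives the robot as it stands.
- The arm moves only by the tool carry_out, never from a script. Its argument "series" is text: rows parted by semicolons, each of 4 numbers parted by spaces: the shift along the world's x, y, z in m, then the turn about the world's z in degrees. In form: tx ty tz roll; .... A call has 1 to 20 rows; each row shifts and turns the commanded pose from where the row before left it; what a row does not reach is not made up. A row lasts 1/8 s, in which the tool goes at most 62.5 mm and 10.7 degrees, less where a joint would pass 70% of its speed; a pose out of reach is approached as far as the arm can. A call is refused whole if a number of a shift passes 0.0625 or a number of a turn 10.7, either way. A call with a gripper value outside its range is refused whole. "jaw" is the gripper command: -1 is shut, 1 is fully open, values between are in proportion, set as the call begins (left out, the last holds). The fingers move at their own pace and stop on an object; "grip_force" is the grip in N (left out, the last holds). Time passes only in rows, so rows that do not move let the fingers close. It gives the time, the measured TCP pose, the force, the opening and the grip force at its end, in the units of the state.
- bot.read_state(): the state, without advancing time (a new reading comes with each control period).
- eyes.read_camera(name): name is "scene" or "top" or "wrist"; returns (picture, depth): 384x512x3 uint8, blue, green, red; 384x512 float32, m along the optical axis (not along the pixel's ray), 0 where there is no reading.
- eyes.get_calibration(name): a dict with "K" (3x3 intrinsics, pixels), "position" and "rotation" of the camera in the world; the wrist camera has in their place "T_tool_cam" (4x4, takes a point from camera to tool coordinates, whose origin is the TCP and whose axes are the flange's). Camera axes: x right, y down, z forward; pixel columns grow to the right and rows downward; lengths in m; the calibration is good to about 2 mm. The wrist camera is an equidistant fisheye: a pixel r from the principal point sees the ray r / f radians off the axis. A picture is of the moment at which its call begins: read the wrist's pose just before it. get_calibration takes no time and is no camera call.
- bot.finish_job(): hands the job in; it is judged then, once.
Trained networks look in the newest picture that a camera, given by its name, has taken for a name from the list of things; names that differ only in an ending like _2 or _b are one class to them, and where a whole thing is asked for, a point or a joint stands for the part that bears it (a point fixed in the world has none). Each returns a list of dicts, best first, with "score" (0 to 1); they miss things now and then, are a little off and sometimes report something else, mostly with a low value. They report only what shows in the picture. A call takes as long as a camera call.
- spot_in(camera, target): "rect" ([centre column, centre row, width, height] in pixels, round what is visible of it).
The state is a dict: "time": time; "q": joint angles; "joint_vel": joint speeds; "joint_torque": joint torques, N m; "tool_pos": TCP position; "tcp_rot": TCP orientation; "wrist_force": force on the tool from outside, world axes, zero at the start; "torque": the same for the moment, N m; "width": opening from 0.0 (shut) to 1.0 (fully open); "grip_force": force on a finger pad.
Only numpy, scipy, OpenCV 4.12 (cv2) and the standard library are available. Lean on these libraries where they do the work, as an engineer would, in place of code of your own. Each camera call takes 0.05 s, during which the arm holds its last target. There are 200 camera calls.

## Working session

There is one attempt and no reset: what is moved stays moved. The work goes in short steps, Python scripts to look and compute and a tool call to move; the robot and the scene stay as the last step left them, time stands still between calls to the robot, and variables do not carry over. Pictures are saved under pics/ and viewed, at most 10 in all, crops included, and the job is handed in when it is done.

Besides the shell and the picture viewer there is one more tool, called after "Call:" as a command line: name --argument value ..., lists and objects as JSON in quotes. carry_out: Moves the arm, as the interface text tells. Its arguments: {"type":"object","properties":{"series":{"type":"string"},"jaw":{"type":"number"},"grip_force":{"type":"number"}},"required":["series"]}

```bash
mkdir -p pics; cat > h.py <<'E'
import numpy as np, cv2
from workcell import bot, eyes, spot_in
from scipy.spatial.transform import Rotation as R
def cloud(name):
    im,d=eyes.read_camera(name); c=eyes.get_calibration(name); K=np.array(c["K"])
    v,u=np.mgrid[:384,:512]
    P=np.stack([(u-K[0,2])/K[0,0]*d,(v-K[1,2])/K[1,1]*d,d],-1)
    Rm=np.array(c["rotation"]); 
    if Rm.shape!=(3,3): Rm=R.from_rotvec(Rm).as_matrix()
    W=P@Rm.T+np.array(c["position"]); W[d==0]=np.nan
    return im,d,W
E
python3 - <<'E'
from h import *
print(eyes.get_calibration("top")); print(eyes.get_calibration("scene")["position"]);print(eyes.get_calibration("wrist"))
im,d,W=cloud("top")
for t in ["frame","bearing_plate","cover_plate","motor","gear","tape_roll","glasses","wrench","screwdriver"]:
    for r in spot_in("top",t)[:2]:
        c,rr=[int(x) for x in r["rect"][:2]]
        print(t,np.round(r["rect"]),round(r["score"],2),np.round(W[min(rr,383),min(c,511)],3))
im2,_,_=cloud("scene")
cv2.imwrite("pics/top.png",im); cv2.imwrite("pics/scene.png",im2)
np.savez("top.npz",im=im,W=W,d=d); print(bot.read_state())
E
```

```text
{'K': array([[427.25357417,   0.        , 256.64893508],
       [  0.        , 427.25357417, 200.68100703],
       [  0.        ,   0.        ,   1.        ]]), 'position': array([ 0.41784916, -0.08420037,  1.31978914]), 'rotation': array([-2.17619216,  2.18802904, -0.08688042])}
[1.26456466 0.52807811 0.84018339]
{'K': array([[297.31863964,   0.        , 256.07959897],
       [  0.        , 297.31863964, 190.82517594],
       [  0.        ,   0.        ,   1.        ]]), 'T_tool_cam': array([[ 9.16385259e-04, -9.59472084e-01, -2.81802200e-01,
         7.06574911e-02],
       [ 9.99999152e-01,  6.18434104e-04,  1.14624450e-03,
         4.11134679e-04],
       [-9.25513513e-04, -2.81803011e-01,  9.59471837e-01,
        -1.55919501e-01],
       [ 0.00000000e+00,  0.00000000e+00,  0.00000000e+00,
         1.00000000e+00]])}
frame [129. 210.  61.  67.] 0.96 [0.493 0.305 0.024]
bearing_plate [313. 219.  62.  66.] 0.94 [ 0.462 -0.251  0.048]
cover_plate [226. 171.  47.  65.] 0.98 [0.611 0.009 0.045]
motor [313. 140.  25.  21.] 0.84 [ 0.691 -0.25   0.104]
gear [208. 240.  28.  22.] 0.94 [0.
[... 223 characters left out ...]
0.54 [0.286 0.183 0.028]
{'time': 0.55, 'q': array([-1.20389744e+00,  2.63855327e-01,  1.60399975e+00, -7.20713933e-06,
        1.27368256e+00, -3.69146223e-02]), 'joint_vel': array([ 0.00056472, -0.00378613,  0.00023885,  0.00139715, -0.00038017,
       -0.00012541]), 'joint_torque': array([-4.49856525e-04, -5.14522040e+01, -3.67353773e+01,  1.20486161e-04,
        1.79151033e-03,  2.21704204e-05]), 'tool_pos': array([ 0.26521424, -0.62071721,  0.21810999]), 'tcp_rot': array([3.07771934e+00, 6.29999955e-01, 3.51643206e-06]), 'wrist_force': array([ 0.12674317,  0.18445988, -0.80454974]), 'torque': array([-0.07021383,  0.006421  ,  0.02366418]), 'grip_force': 0.0, 'width': 0.9995258307738368}
```

View pics/top.png

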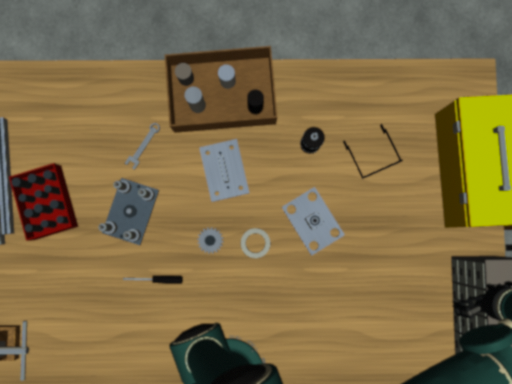

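View pics/scene.png

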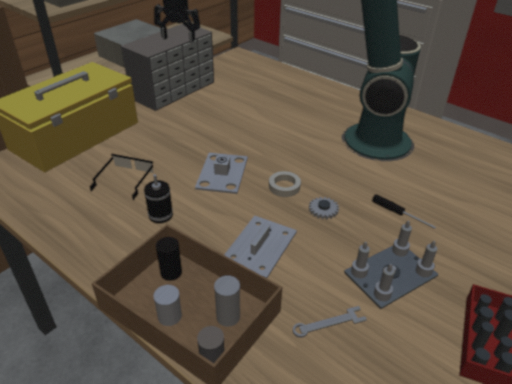

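The top view shows the frame at about (130,210), the bearing plate at (313,220) and the cover plate at (225,170). The motor, gear, tape and glasses are nearby but clear of them. Next I'll fit rough poses from the depth.

```bash
python3 - <<'E'
from h import *
z=np.load("top.npz"); W=z["W"]
def fit(c,zlo,zhi,r=.12):
    m=(np.hypot(W[...,0]-c[0],W[...,1]-c[1])<r)&(W[...,2]>zlo)&(W[...,2]<zhi)
    p=W[m][:,:2]; 
    (cx,cy),(w,h),a=cv2.minAreaRect((p*1000).astype(np.float32))
    if w<h: a+=90
    return m.sum(),np.round([cx,cy,w,h,(a+90)%180-90],1), np.median(W[m][:,2]).round(4)
print("frame",fit((.493,.305),.005,.03))
print("bear",fit((.462,-.251),.0045,.02),fit((.462,-.251),.04,.06,.05))
print("cover",fit((.611,.009),.0045,.02),fit((.611,.009),.03,.06,.06))
for c in [(.493,.305)]:
    m=((np.hypot(W[...,0]-c[0],W[...,1]-c[1])<.13)&(W[...,2]>.075)).astype(np.uint8)
    n,l=cv2.connectedComponents(m)
    for i in range(1,n): print((l==i).sum(),np.nanmean(W[l==i],0).round(4))
E
```

```text
frame (np.int64(1826), array([490.9, 307.8, 216.1, 215.8,  84.2]), np.float64(0.0101))
bear (np.int64(1570), array([ 464.8, -258.3,  222.6,  225.6,  -23.4]), np.float64(0.0079)) (np.int64(181), array([ 459.2, -257.1,   39.9,   40.4,  -59.8]), np.float64(0.0482))
cover (np.int64(1808), array([611.5,  10.1, 216.5, 237.5,  -1.8]), np.float64(0.0079)) (np.int64(127), array([617.9,  15.5,  79.9,  13.9,  12.8]), np.float64(0.0411))
64 [0.5647 0.317  0.09  ]
61 [0.5405 0.2448 0.091 ]
63 [0.442  0.3572 0.0905]
63 [0.4187 0.2847 0.09  ]
```

Call:
carry_out --series "0.0194 0.0364 -0.004 8;0.0194 0.0364 -0.004 8;0.0194 0.0364 -0.004 8;0.0194 0.0364 -0.004 8;0.0194 0.0364 -0.004 8;0.0194 0.0364 -0.004 8;0.0194 0.0364 -0.004 8;0.0194 0.0364 -0.004 8;0.0194 0.0364 -0.004 8;0.0194 0.036 -0.004 8;0 0 0 8;0 0 0 9.1;0 0 0 0" --jaw 0.6

```text
time: 2.17
tool_pos: [0.4594, -0.257, 0.1783]
tcp_rot: [1.567, 2.723, -0.0]
wrist_force: [-0.3, -0.1, 1.2]
width: 0.798
grip_force: 0.0
```

```bash
cat >> h.py <<'E'
def wcloud():
    s=bot.read_state(); im,d=eyes.read_camera("wrist"); c=eyes.get_calibration("wrist"); K=c["K"]
    v,u=np.mgrid[:384,:512]; x=(u-K[0,2])/K[0,0]; y=(v-K[1,2])/K[1,1]; r=np.hypot(x,y)+1e-9
    t=np.tan(np.minimum(r,1.5))/r
    P=np.stack([x*t*d,y*t*d,d],-1)
    T=c["T_tool_cam"]; Pt=P@T[:3,:3].T+T[:3,3]
    W=Pt@R.from_rotvec(s["tcp_rot"]).as_matrix().T+s["tool_pos"]; W[(d==0)|(r>1.3)]=np.nan
    return im,d,W,Pt,s
def rect(W,c,zlo,zhi,r):
    m=(np.hypot(W[...,0]-c[0],W[...,1]-c[1])<r)&(W[...,2]>zlo)&(W[...,2]<zhi)
    p=W[m][:,:2]; (cx,cy),(w,h),a=cv2.minAreaRect((p*1000).astype(np.float32))
    if w<h: a+=90
    return m.sum(),np.round([cx,cy,w,h,(a+90)%180-90],1)
E
python3 - <<'E'
from h import *
im,d,W,Pt,s=wcloud(); cv2.imwrite("pics/w1.png",im); np.savez("w1.npz",im=im,W=W,d=d)
c=s["tool_pos"]; print(rect(W,c,.043,.055,.04))
print(rect(W,c,.0045,.02,.12))
E
```

```text
(np.int64(1577), array([ 458.3, -259. ,   39.8,   40. ,  -59. ]))
(np.int64(11991), array([ 458.4, -259.9,  174.7,  121. ,   31.3]))
```

View pics/w1.png

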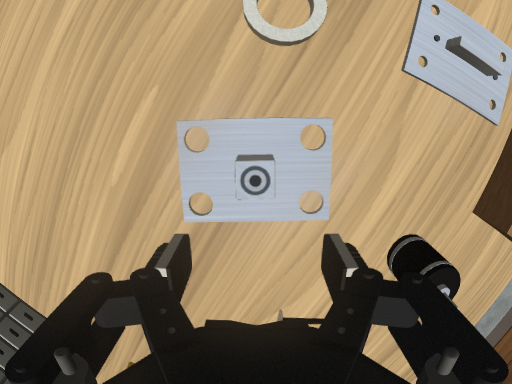

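The wrist picture shows the bearing plate at about (255,170) with the block at (255,178). The depth fit agrees at 174.7 x 121 mm and 31°. I'll descend and grip.

Call:
carry_out --series "-0.0006 -0.0012 -0.04 1;0 0 -0.04 0;0 0 -0.04 0;0 0 -0.02 0;0 0 -0.008 0;0 0 0 0" --jaw 0.6

```text
time: 2.98
tool_pos: [0.4586, -0.2584, 0.03]
tcp_rot: [-1.543, -2.736, -0.0]
wrist_force: [-0.1, 0.4, 0.3]
width: 0.796
grip_force: 0.0
```

Call:
carry_out --series "0 0 0 0;0 0 0 0;0 0 0 0;0 0 0 0;0 0 0 0;0 0 0 0" --jaw -1 --grip_force 60

```text
time: 3.72
tool_pos: [0.4595, -0.2591, 0.0321]
tcp_rot: [1.54, 2.735, -0.001]
wrist_force: [-1.8, 0.2, 6.7]
width: 0.421
grip_force: 59.3
```

Call:
carry_out --series "0 0 0.01 0;0 0 0.025 0;0 0 0.045 0;0 0 0.05 0;0 0.02 0.04 0;-0.0015 0.035 0 -4.5;-0.0015 0.035 0 -4.5;-0.0015 0.035 0 -4.5;-0.0015 0.035 0 -4.5;-0.0015 0.035 0 -4.5;-0.0015 0.035 0 -4.5;-0.0015 0.035 0 -4.5;-0.0015 0.035 0 -4.5;-0.0015 0.035 0 -4.5;-0.0015 0.035 0 -4.5;-0.0015 0.03 0 -4.3;0 0.01 0 0;0 0 0 0;0 0 0 0"

```text
time: 6.1
tool_pos: [0.4419, 0.1508, 0.1998]
tcp_rot: [2.542, 1.845, -0.002]
wrist_force: [-0.2, 0.3, -5.8]
width: 0.419
grip_force: 61.2
```

```bash
cat > fr.py <<'E'
from h import *
from scipy.optimize import least_squares
def posts(W,c=(.4915,.3009)):
    m=((np.hypot(W[...,0]-c[0],W[...,1]-c[1])<.1)&(abs(W[...,2]-.09)<.004)).astype(np.uint8)
    m=cv2.morphologyEx(m,cv2.MORPH_CLOSE,np.ones((7,7)))&m
    n,l=cv2.connectedComponents(m); out=[]
    for i in range(1,n):
        if (l==i).sum()<20: continue
        (x,y),r=cv2.minEnclosingCircle((W[l==i][:,:2]*1000).astype(np.float32)); p=W[l==i].mean(0)
        out.append((x,y,r)); print((l==i).sum(),np.round([x,y,r],1),(p*1000).round(1))
    return out
E
python3 - <<'E'
from fr import *
im,d,W,Pt,s=wcloud(); cv2.imwrite("pics/w2.png",im); np.savez("w2.npz",im=im,W=W,Pt=Pt)
posts(W); print(rect(W,(.4915,.3009),.007,.013,.115))
print(s["tool_pos"],s["tcp_rot"],s["wrist_force"])
# plate in hand, tool coordinates: x,y of plate top points
z=Pt[...,2]; print(np.histogram(z[np.isfinite(z)&(abs(Pt[...,0])<.08)&(abs(Pt[...,1])<.1)],bins=np.arange(-.03,.06,.004)))
E
```

```text
385 [417.4 285.5  12. ] [418.1 284.3  89.7]
390 [540.6 245.2  12.3] [539.  244.7  89.6]
(np.int64(8842), array([487.7, 292.7, 106.1, 180.7, -18. ]))
[0.44186974 0.1507679  0.19983152] [ 2.54242347e+00  1.84484246e+00 -1.55091910e-03] [-0.21457611  0.32949257 -5.79693019]
(array([  263,   249,   220,  4696,   213,   177,   166,   157,   143,
         124,   132,   116,   134, 25405,   449,   324,     0,     0,
           0,     0,     0,     0]), array([-0.03 , -0.026, -0.022, -0.018, -0.014, -0.01 , -0.006, -0.002,
        0.002,  0.006,  0.01 ,  0.014,  0.018,  0.022,  0.026,  0.03 ,
        0.034,  0.038,  0.042,  0.046,  0.05 ,  0.054,  0.058]))
```

View pics/w2.png

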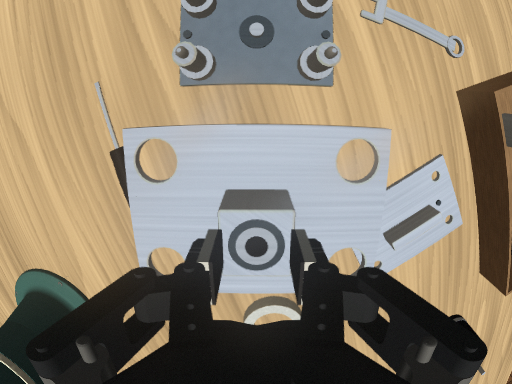

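```bash
python3 - <<'E'
from h import *
s=np.load("w2.npz"); Pt=s["Pt"]; W=s["W"]
zz=Pt[...,2]
b=(abs(zz+.016)<.004)&(abs(Pt[...,0])<.03)&(abs(Pt[...,1])<.03)
x=Pt[b]; print("block z",np.median(x[:,2]),x.min(0),x.max(0),rect(Pt,(0,0),-.02,-.012,.03))
m=((abs(zz-.024)<.004)&(abs(Pt[...,0])<.075)&(abs(Pt[...,1])<.1)).astype(np.uint8)
x=Pt[m>0]; A=np.c_[x[:,:2],np.ones(len(x))]; print("plane",np.linalg.lstsq(A,x[:,2],rcond=None)[0])
print("plate",rect(Pt,(0,0),.019,.03,.115))
mm=cv2.morphologyEx(m,cv2.MORPH_OPEN,np.ones((3,3)))
# front edge & holes (invalid regions inside)
y=x[:,1]; e=[]
for y0 in np.arange(-.08,.081,.01):
    q=x[abs(y-y0)<.002]; e.append((y0,q[:,0].max()))
print("front edge x=",np.polyfit(*np.array(e).T,1), "y ext at x>.02",x[x[:,0]>.02][:,1].min(),x[x[:,0]>.02][:,1].max())
cs,h=cv2.findContours(mm,cv2.RETR_CCOMP,cv2.CHAIN_APPROX_NONE)
for c,hh in zip(cs,h[0]):
    if hh[3]>=0 and len(c)>40:
        p=Pt[c[:,0,1],c[:,0,0],:2]; (a,r)=cv2.minEnclosingCircle((p*1000).astype(np.float32)); print("hole",a,r,p.mean(0))
E
```

```text
block z -0.01624270041058551 [-0.01992627 -0.0273576  -0.01997553] [ 0.02033447  0.02434361 -0.01201184] (np.int64(4953), array([  0.2,  -1.5,  40.3,  51.7, -89.8]))
plane [ 0.00146353 -0.00275196  0.0241255 ]
plate (np.int64(25957), array([-1.000e+00, -1.000e-01,  1.214e+02,  1.750e+02, -8.990e+01]))
front edge x= [0.00096985 0.05938049] y ext at x>.02 -0.08756400836612045 0.08742195984397516
hole (37.79021072387695, 64.62728881835938) 15.504947662353516 [0.03770488 0.06453155]
hole (37.62493133544922, -64.69751739501953) 15.145029067993164 [ 0.03757014 -0.06479245]
```

Call:
carry_out --series "0.0092 0.0309 0 0;0.01 0.03 0 0;0.01 0.03 0 0;0.01 0.03 0 0;0.01 0.02 0 0;0 0.01 0 0;0 0 -0.02 0;0 0 -0.03 0;0 0 -0.02 0;0 0 0 0;0 0 0 0"

```text
time: 7.52
tool_pos: [0.4918, 0.3025, 0.1307]
tcp_rot: [2.543, 1.845, 0.001]
wrist_force: [0.4, -0.2, -5.5]
width: 0.417
grip_force: 61.4
```

```bash
cat > chk.py <<'E'
from h import *
def chk(zp,hr):  # zp: plate top z in tool; prints hole & post positions in tool frame (mm)
    im,d,W,Pt,s=wcloud(); print(s["tool_pos"],s["tcp_rot"],s["wrist_force"])
    for sx in (1,-1):
      for sy in (1,-1):
        c=(.0377*sx,.065*sy)
        near=np.hypot(Pt[...,0]-c[0],Pt[...,1]-c[1])
        # rim: fit circle to plate points close to the hole
        m=(abs(Pt[...,2]-zp)<.003)&(near<hr+.012)
        p=Pt[m][:,:2]
        if len(p)<50: print(sx,sy,"hidden"); continue
        a=np.arctan2(p[:,1]-c[1],p[:,0]-c[0]); r=np.hypot(*(p-c).T); rim=[]
        for k in np.arange(-np.pi,np.pi,.2):
            q=(abs(a-k)<.1)
            if q.sum()>3: rim.append(p[q][r[q].argmin()])
        rim=np.array(rim); 
        A=np.c_[2*rim,np.ones(len(rim))]; f=np.linalg.lstsq(A,(rim**2).sum(1),rcond=None)[0]
        # post 10 mm end
        z=s["tool_pos"][2]-Pt[...,2]
        o=[]
        for lo,hi in ((.087,.0925),(.1,.112)):
            n=(near<.02)&(z>lo)&(z<hi)
            if n.sum()>15:
                e=cv2.minEnclosingCircle((Pt[n][:,:2]*1000).astype(np.float32)); o.append((n.sum(),np.round(e[0],1),round(e[1],1)))
        print(sx,sy,"hole",(f[:2]*1000).round(1),"r",round(1000*np.sqrt(f[2]+f[0]**2+f[1]**2),1),"post",o)
    return im
E
python3 - <<'E'
from chk import *
im=chk(.0241,.0145); cv2.imwrite("pics/w3.png",im)
E
```

```text
[0.49179756 0.30252351 0.13065263] [2.54280343e+00 1.84461684e+00 1.44210314e-03] [ 0.42974355 -0.18263927 -5.47858125]
1 1 hole [33.8 74.3] r 10.5 post [(np.int64(493), array([36.5, 64.5]), 11.8), (np.int64(1679), array([37.7, 65. ]), 20.0)]
1 -1 hole [ 37.5 -65.4] r 1.7 post [(np.int64(541), array([ 36.5, -65.9]), 11.9), (np.int64(1648), array([ 37.7, -65. ]), 20.0)]
-1 1 hole [-37.8  71.6] r 7.3 post [(np.int64(160), array([-39.1,  65.8]), 10.6), (np.int64(654), array([-33. ,  66.5]), 19.2)]
-1 -1 hole [-32.  -60.4] r 7.3 post [(np.int64(193), array([-39.7, -66.8]), 10.9), (np.int64(653), array([-33.2, -66.4]), 19.2)]
```

View pics/w3.png

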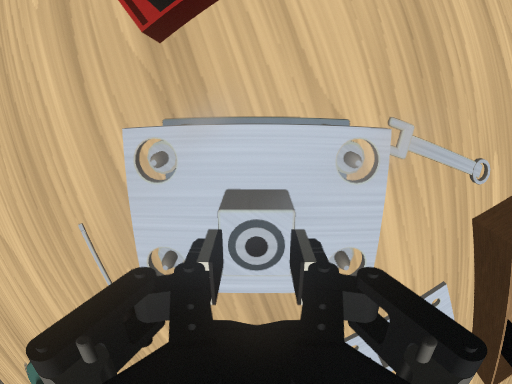

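Call:
carry_out --series "-0.0009 -0.0009 0 0;0 0 0 0;0 0 -0.01 0;0 0 -0.015 0;0 0 -0.015 0;0 0 -0.01 0;0 0 -0.005 0;0 0 -0.002 0;0 0 0 0;0 0 0 0"

```text
time: 8.82
tool_pos: [0.4909, 0.302, 0.0737]
tcp_rot: [2.543, 1.845, 0.002]
wrist_force: [-0.4, 0.2, -5.8]
width: 0.424
grip_force: 61.3
```

No contact yet, so I'll keep going down slowly.

Call:
carry_out --series "0 0 -0.002 0;0 0 -0.0015 0;0 0 -0.001 0;0 0 -0.001 0;0 0 -0.0005 0;0 0 0 0;0 0 0 0"

```text
time: 9.7
tool_pos: [0.4904, 0.3017, 0.0673]
tcp_rot: [2.543, 1.845, 0.0]
wrist_force: [0.1, -1.3, -3.4]
width: 0.418
grip_force: 62.3
```

Call:
carry_out --series "0 0 -0.0005 0;0 0 -0.0005 0;0 0 0 0;0 0 0 0"

```text
time: 10.2
tool_pos: [0.4905, 0.3017, 0.0671]
tcp_rot: [2.543, 1.845, 0.0]
wrist_force: [-3.7, -3.0, 4.8]
width: 0.415
grip_force: 65.1
```

Call:
carry_out --series "0 0 0 0;0 0 0 0;0 0 0 0" --jaw 0.3

```text
time: 10.58
tool_pos: [0.4909, 0.302, 0.0663]
tcp_rot: [2.543, 1.845, 0.002]
wrist_force: [-0.1, -0.3, 0.1]
width: 0.653
grip_force: 0.0
```

Call:
carry_out --series "0 0 0.01 0;0 0 0.03 0;0 0 0.05 0;0 0 0.05 0;0 0 0 0"

```text
time: 11.2
tool_pos: [0.494, 0.3037, 0.2131]
tcp_rot: [2.541, 1.844, 0.019]
wrist_force: [-0.1, 1.1, -0.3]
width: 0.645
grip_force: 0.0
```

```bash
python3 - <<'E'
from h import *
im,d,W,Pt,s=wcloud(); print(s["tool_pos"])
print(rect(W,(.491,.3015),.04,.047,.115)); print(rect(W,(.491,.3015),.079,.087,.04))
m=(np.hypot(W[...,0]-.491,W[...,1]-.3015)<.1)&(W[...,2]>.038)&(W[...,2]<.048)
x=W[m]; A=np.c_[x[:,:2]-[.491,.3015],np.ones(len(x))]; print(np.linalg.lstsq(A,x[:,2],rcond=None)[0])
from fr import posts
posts(W)
E
```

```text
[0.49400161 0.30372477 0.2130527 ]
(np.int64(11123), array([490.3, 300.9, 120.3, 175.4, -18.1]))
(np.int64(1550), array([490.9, 301.8,  39.5,  40. , -18.3]))
[0.00020479 0.00021494 0.04318477]
366 [440.9 357.7  12.1] [442.3 358.2  89.8]
340 [564.1 317.5  11.9] [563.3 318.5  89.7]
276 [417.6 285.8  12.1] [419.6 287.6  89.8]
291 [540.9 245.2  12.2] [540.2 248.   89.8]
```

Bearing plate is seated: its top is at 43.2 mm and level. Cover plate next.

Call:
carry_out --series "0.0086 -0.02 0 9.3;0.01 -0.022 0 9.3;0.01 -0.022 0 9.3;0.01 -0.022 0 9.3;0.01 -0.022 0 9.3;0.01 -0.022 0 9.3;0.01 -0.022 0 9.3;0.01 -0.022 0 9.3;0.01 -0.022 0 9.3;0.01 -0.022 0 9.3;0.01 -0.022 -0.01 9.3;0.01 -0.024 -0.01 9.3;0.008 -0.023 -0.01 9.3;0 0 0 0;0 0 0 0"

```text
time: 13.12
tool_pos: [0.6163, 0.0151, 0.1752]
tcp_rot: [0.347, -3.121, -0.001]
wrist_force: [-1.0, -0.2, 0.1]
width: 0.653
grip_force: 0.0
```

```bash
python3 - <<'E'
from h import *
im,d,W,Pt,s=wcloud(); c=s["tool_pos"]; print(c,s["tcp_rot"])
a=np.degrees(2*np.arctan2(s["tcp_rot"][1],s["tcp_rot"][0])); print(a)
print(rect(W,c,.036,.05,.06)); print(rect(W,c,.0045,.012,.125))
E
```

```text
[0.61625192 0.01513118 0.17520601] [ 3.47161201e-01 -3.12055345e+00 -1.17463011e-03]
-167.30390877830604
(np.int64(1064), array([616.4,  13.6,  78.2,  13.8,  13. ]))
(np.int64(14320), array([617.5,  13.5, 174.5, 121. ,  12.8]))
```

Call:
carry_out --series "0.001 -0.001 -0.04 0.2;0 0 -0.04 0;0 0 -0.035 0;0 0 -0.02 0;0 0 -0.01 0;0 0 0 0;0 0 0 0"

```text
time: 14.05
tool_pos: [0.6194, 0.0138, 0.0327]
tcp_rot: [-0.356, 3.119, -0.001]
wrist_force: [-0.1, -0.2, 0.7]
width: 0.651
grip_force: 0.0
```

Call:
carry_out --series "0 0 0 0;0 0 0 0;0 0 0 0;0 0 0 0;0 0 0 0;0 0 0 0" --jaw -1 --grip_force 70

```text
time: 14.8
tool_pos: [0.618, 0.0137, 0.031]
tcp_rot: [0.357, -3.121, 0.0]
wrist_force: [0.2, -0.6, 0.5]
width: -0.001
grip_force: 0.0
```

```bash
python3 - <<'E'
from h import *
im,d,W,Pt,s=wcloud(); cv2.imwrite("pics/w4.png",im); print(s["width"],s["grip_force"],s["tool_pos"])
im2,_=eyes.read_camera("scene"); cv2.imwrite("pics/s4.png",cv2.resize(im2[180:300,180:340],None,fx=4,fy=4))
E
```

```text
-0.0007591578030479598 0.0 [0.61795842 0.01366481 0.03099625]
```

View pics/w4.png

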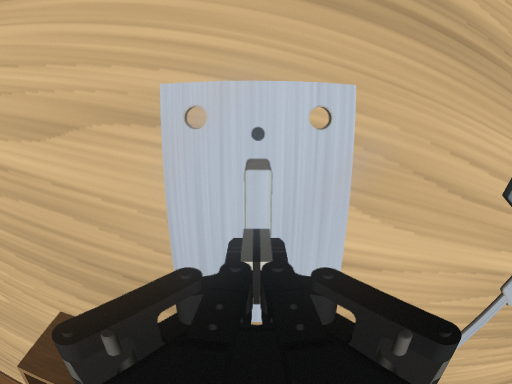

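View pics/s4.png

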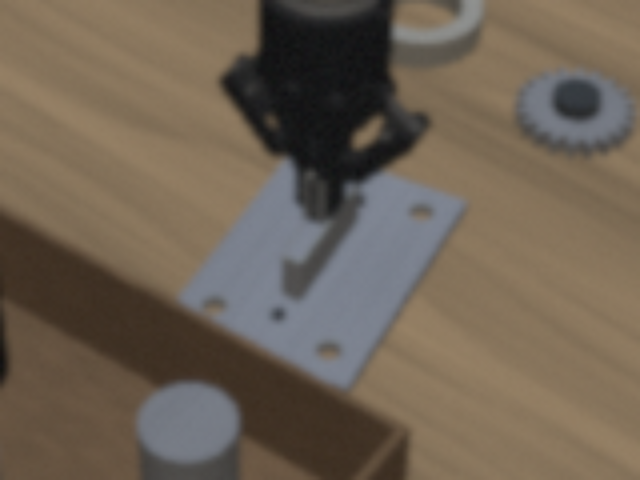

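The pads look closed over the rib at about (257,245), with the rib running under them from (257,160) to (257,315). I'll check the depths.

```bash
python3 - <<'E'
from h import *
im,d,W,Pt,s=wcloud(); print({k:s[k] for k in("time","tool_pos","tcp_rot","q","wrist_force","width")})
for u,v in [(257,180),(257,200),(257,220),(248,245),(268,245),(257,245),(257,315),(220,200),(258,164),(240,262),(250,300)]:
    print(u,v,d[v,u].round(4),(Pt[v,u]*1000).round(1),(W[v,u]*1000).round(1))
E
```

```text
{'time': 14.9, 'tool_pos': array([0.61797253, 0.01369867, 0.03101496]), 'tcp_rot': array([ 3.56664751e-01, -3.12117744e+00,  1.67099885e-05]), 'q': array([-1.81165070e-02,  3.33640905e-01,  1.88688959e+00, -3.02248978e-05,
        9.21162684e-01, -1.81645248e+00]), 'wrist_force': array([-0.13092008,  0.03621785,  0.29037932]), 'width': -0.0023932526471869926}
257 180 0.1483 [ 35.7  -0.2 -12.1] [583.2   5.5  43.1]
257 200 0.1516 [ 25.1  -0.2 -11.8] [593.6   7.9  42.8]
257 220 0.1546 [ 14.1  -0.2 -11.7] [604.3  10.4  42.8]
248 245 0.1327 [ 11.4  -4.3 -35.4] [607.8   7.   66.4]
268 245 0.1338 [ 10.9   4.8 -34.4] [606.3  15.9  65.4]
257 245 0.1322 [ 11.6  -0.2 -35.9] [606.7  10.9  66.9]
257 315 0.2146 [-79.5   0.1  23.4] [695.4  31.7   7.6]
220 200 0.1871 [ 14.  -23.5  22. ] [609.6 -12.4   9. ]
258 164 0.1599 [41.1  0.4  1.7] [577.8   4.8  29.4]
240 262 0.1164 [ 12.1  -7.  -52.1] [607.8   4.1  83.1]
250 300 0.1129 [ -1.3  -3.  -59.7] [619.9  11.1  90.7]
```

```bash
python3 - <<'E'
from h import *
im,d,W,Pt,s=wcloud()
for v in range(222,262,3): print(v,[tuple((Pt[v,u]*1000).round(0).astype(int)) for u in (232,240,246,257,268,275,282)])
E
```

```text
222 [(np.int64(-1), np.int64(-16), np.int64(21)), (np.int64(-1), np.int64(-11), np.int64(23)), (np.int64(12), np.int64(-6), np.int64(-10)), (np.int64(13), np.int64(0), np.int64(-11)), (np.int64(13), np.int64(6), np.int64(-11)), (np.int64(-1), np.int64(12), np.int64(22)), (np.int64(-1), np.int64(16), np.int64(23))]
225 [(np.int64(-4), np.int64(-16), np.int64(23)), (np.int64(-4), np.int64(-11), np.int64(23)), (np.int64(11), np.int64(-6), np.int64(-11)), (np.int64(11), np.int64(0), np.int64(-11)), (np.int64(11), np.int64(6), np.int64(-12)), (np.int64(-3), np.int64(12), np.int64(22)), (np.int64(-4), np.int64(16), np.int64(23))]
228 [(np.int64(-6), np.int64(-17), np.int64(24)), (np.int64(-6), np.int64(-11), np.int64(24)), (np.int64(9), np.int64(-6), np.int64(-10)), (np.int64(9), np.int64(0), np.int64(-10)), (np.int64(9), np.int64(6), np.int64(-11)), (np.int64(-5), np.int64(12), np.int64(22)), (np.int64(-5), np.int64(16), np.int64(22))]
231 [(np.int64(-8), np.int64(-17), np.int64(23)), (np.int64(-8), np.int64(-11), np.int64(23)), (np.int64(12), np.int64(-6), np.int64(-21)), (np.int64(12), 
[... 2616 characters left out ...]
int64(8), np.int64(-38)), (np.int64(8), np.int64(11), np.int64(-38))]
258 [(np.int64(8), np.int64(-11), np.int64(-41)), (np.int64(8), np.int64(-8), np.int64(-41)), (np.int64(11), np.int64(-5), np.int64(-48)), (np.int64(12), np.int64(0), np.int64(-49)), (np.int64(12), np.int64(4), np.int64(-48)), (np.int64(8), np.int64(8), np.int64(-41)), (np.int64(8), np.int64(11), np.int64(-41))]
261 [(np.int64(13), np.int64(-10), np.int64(-53)), (np.int64(13), np.int64(-7), np.int64(-52)), (np.int64(12), np.int64(-5), np.int64(-50)), (np.int64(12), np.int64(0), np.int64(-51)), (np.int64(11), np.int64(4), np.int64(-50)), (np.int64(13), np.int64(7), np.int64(-53)), (np.int64(8), np.int64(11), np.int64(-43))]
```

```bash
python3 - <<'E'
from h import *
s=np.load("w2.npz"); Pt=s["Pt"]
for v in range(225,305,8): print("w2",v,[tuple((Pt[v,u]*1000).round(0).astype(int).tolist()) for u in (200,208,215,219,295,300,306)])
z=np.load("w1.npz"); W=z["W"]; P=(W-[0.4594,-0.257,0.1783])@R.from_rotvec([1.567,2.723,0]).as_matrix()
for v in range(232,290,8): print("w1",v,[tuple((P[v,u]*1000).round(0).astype(int).tolist()) for u in (165,172,180,187,325,333,340)])
E
```

```text
w2 225 [(-6, -38, 25), (-6, -32, 25), (-6, -27, 24), (11, -19, -16), (-6, 26, 25), (-6, 29, 24), (-6, 33, 24)]
w2 233 [(-12, -38, 24), (10, -24, -23), (11, -20, -25), (10, -19, -23), (10, 19, -23), (10, 21, -23), (-11, 33, 23)]
w2 241 [(6, -28, -25), (10, -22, -33), (10, -19, -31), (7, -18, -26), (10, 18, -32), (10, 20, -33), (10, 23, -33)]
w2 249 [(6, -27, -33), (10, -22, -40), (10, -18, -41), (3, -18, -28), (7, 18, -34), (10, 19, -40), (10, 22, -41)]
w2 257 [(10, -24, -48), (10, -20, -48), (8, -18, -44), (0, -18, -30), (3, 18, -36), (10, 18, -47), (9, 21, -47)]
w2 265 [(10, -23, -55), (9, -20, -52), (4, -18, -44), (-2, -18, -34), (-1, 18, -35), (9, 18, -52), (9, 20, -52)]
w2 273 [(11, -21, -62), (5, -20, -53), (1, -18, -47), (-6, -18, -35), (-3, 18, -39), (4, 18, -51), (6, 20, -55)]
w2 281 [(11, -20, -68), (3, -20, -56), (-2, -18, -48), (-9, -18, -37), (-5, 17, -43), (1, 18, -52), (11, 18, -67)]
w2 289 [(16, -18, -79), (16, -15, -79), (-6, -18, -48), (-57, -27, 24), (-10, 18, -43), (-2, 18, -53), (16, 15, -80)]
w2 297 [(16, -17, -84), (16, -15, -83), (-8, -18, -51), (-197, -55, 200
[... 282 characters left out ...]
, 39, -33)]
w1 248 [(6, -44, -33), (11, -38, -41), (10, -35, -39), (4, -35, -27), (4, 33, -28), (11, 33, -41), (10, 37, -40)]
w1 256 [(11, -39, -49), (11, -36, -49), (8, -35, -43), (0, -35, -28), (0, 33, -28), (8, 33, -43), (10, 35, -47)]
w1 264 [(11, -38, -55), (10, -35, -54), (4, -35, -43), (-5, -35, -29), (-3, 33, -31), (5, 33, -44), (10, 33, -53)]
w1 272 [(8, -37, -57), (7, -35, -55), (0, -35, -43), (-6, -35, -33), (-6, 33, -33), (1, 33, -45), (6, 34, -54)]
w1 280 [(7, -36, -62), (5, -35, -57), (-3, -35, -46), (-10, -35, -34), (-11, 33, -34), (-1, 33, -48), (5, 33, -57)]
w1 288 [(12, -32, -73), (1, -35, -58), (-6, -35, -48), (-167, -96, 178), (-166, 94, 178), (-6, 34, -47), (2, 33, -59)]
```

The fingertips actually end about 20 mm behind the reported TCP, not 14 mm ahead of it. They closed above the rib, and the bearing block was only held near its top. I'll open, go 36 mm lower and grip again.

Call:
carry_out --series "0 0 0 0;0 0 0 0;0 0 0 0;0 0 0 0" --jaw 0.1

```text
time: 15.5
tool_pos: [0.618, 0.0137, 0.0311]
tcp_rot: [-0.357, 3.121, 0.0]
wrist_force: [-0.5, -0.3, -0.2]
width: 0.549
grip_force: 0.0
```

Call:
carry_out --series "0 0 -0.012 0;0 0 -0.012 0;0 0 -0.008 0;0 0 -0.004 0;0 0 0 0;0 0 0 0"

```text
time: 16.25
tool_pos: [0.6184, 0.0137, -0.0046]
tcp_rot: [-0.357, 3.121, -0.0]
wrist_force: [0.6, 0.5, -0.1]
width: 0.553
grip_force: 0.0
```

Call:
carry_out --series "0 0 0 0;0 0 0 0;0 0 0 0;0 0 0 0;0 0 0 0;0 0 0 0" --jaw -1

```text
time: 17.0
tool_pos: [0.6185, 0.0137, -0.0043]
tcp_rot: [-0.356, 3.12, -0.0]
wrist_force: [-0.6, 0.5, 5.8]
width: 0.151
grip_force: 69.9
```

Call:
carry_out --series "0 0 0.01 0;0 0 0.025 0;0 0 0.045 0;0 0 0.045 0;0 0 0.025 0;-0.0126 0.0279 0 -3.1;-0.0128 0.0288 0 -3.1;-0.0128 0.0288 0 -3.1;-0.0128 0.0288 0 -3.1;-0.0128 0.0288 0 -3.1;-0.0128 0.0288 0 -3.1;-0.0128 0.0288 0 -3.1;-0.0128 0.0288 0 -3.1;-0.0128 0.0288 0 -3.1;-0.0128 0.0288 0 -3;0 0 0 0;0 0 0 0"

```text
time: 19.12
tool_pos: [0.4895, 0.3001, 0.1442]
tcp_rot: [-0.486, -3.102, 0.003]
wrist_force: [-0.6, 0.3, -4.6]
width: 0.155
grip_force: 69.1
```

```bash
cat > cv.py <<'E'
from h import *
def go(name):
    im,d,W,Pt,s=wcloud(); np.savez(name+".npz",im=im,W=W,Pt=Pt)
    print(s["tool_pos"],s["tcp_rot"],s["wrist_force"]," a",np.degrees(2*np.arctan2(s["tcp_rot"][1],s["tcp_rot"][0])))
    zz=Pt[...,2]; q=zz[(abs(Pt[...,0]-.06)<.02)&(abs(Pt[...,1])<.055)]; zp=np.median(q); print("plate top z",zp)
    m=((abs(zz-zp)<.004)&(abs(Pt[...,0])<.1)&(abs(Pt[...,1])<.07)).astype(np.uint8)
    x=Pt[m>0]; print("plane",np.linalg.lstsq(np.c_[x[:,:2],np.ones(len(x))],x[:,2],rcond=None)[0].round(4),x.min(0),x.max(0))
    print("plate",rect(Pt,(0,0),zp-.004,zp+.004,.115),"rib",rect(Pt,(0,0),zp-.036,zp-.031,.06))
    cs,h=cv2.findContours(m,cv2.RETR_CCOMP,cv2.CHAIN_APPROX_NONE)
    for c,hh in zip(cs,h[0]):
        if hh[3]>=0 and len(c)>15:
            p=Pt[c[:,0,1],c[:,0,0],:2]; a,r=cv2.minEnclosingCircle((p*1000).astype(np.float32)); print("hole",np.round(a,1),round(r,1))
    zw=W[...,2]; k=((np.hypot(W[...,0]-.491,W[...,1]-.3015)<.1)&(zw>.088)&(zw<s["tool_pos"][2]-zp-.012)).astype(np.uint8)
    n,l=cv2.connectedComponents(k)
    for i in range(1,n):
        if (l==i).sum()>8: print("post?",(l==i).sum(),(Pt[l==i].mean(0)*1000).round(1),(W[l==i].mean(0)*1000).round(1))
    return im
E
python3 - <<'E'
from cv import *
im=go("w5"); cv2.imwrite("pics/w5.png",im)
E
```

```text
[0.48945098 0.30011282 0.14415472] [-4.86005960e-01 -3.10247705e+00  2.76492636e-03] [-0.55453874  0.32785457 -4.60521306]  a -197.80616545537768
plate top z -0.012509212888492355
plane [-0.0008  0.0012 -0.0124] [-0.0560327  -0.06142329 -0.01650393] [ 0.08778746  0.05970138 -0.00854255]
plate (np.int64(37923), array([ 1.590e+01, -9.000e-01,  1.212e+02,  1.437e+02, -1.000e-01])) rib (np.int64(4639), array([  7.2,  -0.5,  37.1,  67.3, -19.7]))
hole [65.8 36.9] 7.6
hole [ 65.7 -38.7] 7.6
post? 150 [63.6 46.6 49.3] [443.1 363.9  94.8]
```

View pics/w5.png

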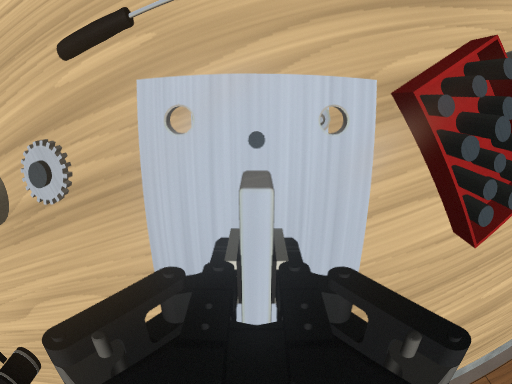

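Call:
carry_out --series "0.0025 0.0019 0 -0.3;0 0 -0.01 0;0 0 -0.015 0;0 0 -0.007 0;0 0 0 0;0 0 0 0"

```text
time: 19.92
tool_pos: [0.4929, 0.3028, 0.1132]
tcp_rot: [0.496, 3.102, 0.0]
wrist_force: [1.1, -0.5, -3.6]
width: 0.152
grip_force: 69.1
```

```bash
python3 - <<'E'
from cv import *
im=go("w6"); cv2.imwrite("pics/w6.png",cv2.resize(im[80:180,140:370],None,fx=3,fy=3))
W=np.load("w6.npz")["W"];Pt=np.load("w6.npz")["Pt"]
for sy in(1,-1):
    k=(np.hypot(Pt[...,0]-.0655,Pt[...,1]-.038*sy)<.016)&(W[...,2]<.1105)&(W[...,2]>.093)
    p=Pt[k]; print(sy,k.sum(),(p.mean(0)*1000).round(1) if k.sum() else "", (p.min(0)*1000).round(1) if k.sum() else "",(p.max(0)*1000).round(1) if k.sum() else "")
E
```

```text
[0.49290985 0.30280261 0.11320983] [4.95766872e-01 3.10198198e+00 2.68753856e-04] [ 1.08632309 -0.47642142 -3.57356047]  a 161.8392661301187
plate top z -0.012489421467164197
plane [-0.0007  0.0014 -0.0124] [-0.05619405 -0.06160748 -0.01648651] [ 0.08784327  0.05989819 -0.00854093]
plate (np.int64(37898), array([ 1.580e+01, -1.000e+00,  1.439e+02,  1.215e+02,  1.000e-01])) rib (np.int64(4629), array([  7.1,  -0.8,  37.4,  67. , -21. ]))
hole [65.7 36.8] 7.5
hole [ 65.7 -38.8] 7.6
post? 349 [ 65.2 -43.5  15.7] [417.4 281.8  97.5]
post? 296 [65.4 41.  16.8] [443.6 362.1  96.4]
1 120 [66.1 36.7  7.1] [61.7 33.8  3.5] [71.  40.6 11.9]
-1 167 [ 66.3 -39.7   7.7] [ 61.6 -44.5   3.9] [ 71.  -36.4  12.8]
```

View pics/w6.png

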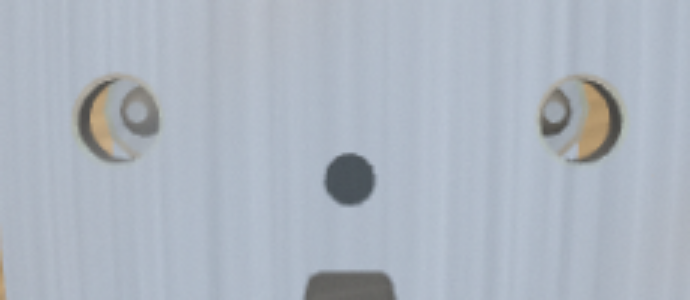

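The posts are seen through both front holes. Holes and posts differ by (+0.6, -0.9) mm in the tool frame, which matches the pose error, so I'll correct that and descend.

Call:
carry_out --series "-0.0009 -0.0008 0 0;0 0 0 0;0 0 -0.005 0;0 0 -0.005 0;0 0 -0.005 0;0 0 0 0;0 0 0 0"

```text
time: 20.85
tool_pos: [0.4918, 0.3019, 0.098]
tcp_rot: [-0.496, -3.102, 0.0]
wrist_force: [-0.6, 0.5, -3.9]
width: 0.149
grip_force: 69.1
```

Call:
carry_out --series "0 0 -0.004 0;0 0 -0.003 0;0 0 -0.002 0;0 0 0 0;0 0 0 0"

```text
time: 21.48
tool_pos: [0.4919, 0.3019, 0.0891]
tcp_rot: [0.496, 3.102, 0.0]
wrist_force: [-0.2, -0.6, -4.8]
width: 0.153
grip_force: 69.1
```

Call:
carry_out --series "0 0 -0.001 0;0 0 -0.001 0;0 0 -0.001 0;0 0 -0.0005 0;0 0 -0.0005 0;0 0 0 0;0 0 0 0"

```text
time: 22.35
tool_pos: [0.4918, 0.3019, 0.0857]
tcp_rot: [0.496, 3.102, -0.0]
wrist_force: [-3.8, -1.8, 4.2]
width: 0.153
grip_force: 70.1
```

Call:
carry_out --series "0 0 0 0;0 0 0 0;0 0 0 0;0 0 0 0" --jaw 0

```text
time: 22.85
tool_pos: [0.4919, 0.302, 0.0851]
tcp_rot: [0.496, 3.102, 0.0]
wrist_force: [-1.0, 0.4, -0.0]
width: 0.504
grip_force: 0.0
```

Call:
carry_out --series "0 0 0.01 0;0 0 0.03 0;0 0 0.05 0;0 0 0.05 0;0 0 0.02 0;0 0 0 0;0 0 0 0"

```text
time: 23.72
tool_pos: [0.4907, 0.3013, 0.2428]
tcp_rot: [-0.495, -3.099, 0.003]
wrist_force: [-0.5, 0.2, -0.2]
width: 0.499
grip_force: 0.0
```

```bash
python3 - <<'E'
from h import *
im,d,W,Pt,s=wcloud(); print(s["tool_pos"],s["time"])
c=np.array([.491,.3015])
print(rect(W,c,.094,.1015,.115))
m=(np.hypot(W[...,0]-c[0],W[...,1]-c[1])<.09)&(W[...,2]>.09)&(W[...,2]<.103)
x=W[m]; print(np.linalg.lstsq(np.c_[x[:,:2]-c,np.ones(len(x))],x[:,2],rcond=None)[0])
im2,_=eyes.read_camera("scene"); cv2.imwrite("pics/s7.png",cv2.resize(im2[180:330,300:500],None,fx=3,fy=3))
E
```

```text
[0.49070736 0.30126975 0.24282085] 23.725
(np.int64(15771), array([490.7, 301.1, 121.1, 173.7, -18.1]))
[-0.00029613 -0.00101628  0.09805477]
```

View pics/s7.png

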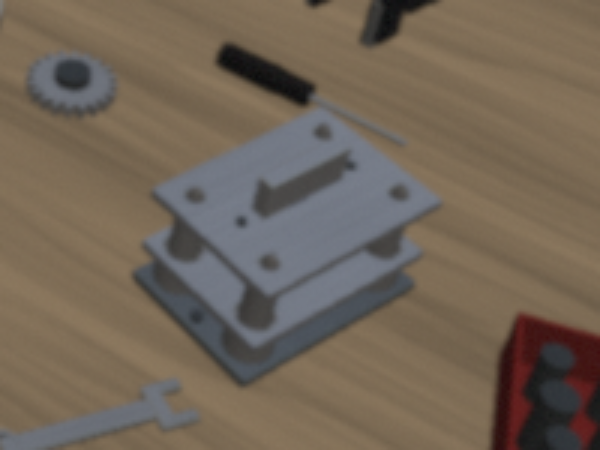

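The picture shows both plates flat on their shoulders, with the cover top at 98.05 mm and the rib up.

```bash
python3 -c "
from workcell import bot
print(bot.finish_job())"
```

```text
the job is handed in; nothing more can be done
None
```

I assembled the gearbox and handed the job in at about 24 s: the bearing plate sits flat on the lower shoulders, the cover plate sits flat on the upper ones with its rib up, and I saw no disturbance to the other things on the bench.

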